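# Load the fittings carousel and present its jar

## Task

Stand one steel coupling upright in each of the three open cups of the fittings carousel, leaving the lidded jar away from the pointer until all three are in. Then take the black knob on the jar's lid, turn the carousel by it until the jar stands at the pointer of the fixed foot, and finish while still holding the knob, keeping the carousel still for the next picker. Leave the parts box, the tape roll and the screwdriver where they lie.

Things in the scene. Friction and masses are not known exactly. Their poses are not given: they have to be found in the camera images.
- foot: Dark steel foot of the carousel, fixed to the bench: a disc 210 mm across, 20 mm high; origin at the centre of its underside, on the turning axis. Its pointer, a tongue 26 mm wide and 8 mm high, runs along the foot's own -x axis, ending 172 mm from the turning axis, with a small cone on it (158 mm from the axis, tip 42 mm above the bench).
- front (a point): Point on the foot's pointer direction, 90 mm from the turning axis and 120 mm above the bench, where the middle of the knob's upper half lies when the jar stands at the pointer.
- turntable (a joint): Angle of the turntable (a round wooden board, 250 mm across, top 33 mm above the bench) about its vertical axis, in rad, growing anticlockwise seen from above. 0 (or a whole turn) is with the jar at the pointer. It turns freely both ways without stops within reach, with a light bearing friction (about 0.05 N m), stays where it is left and can be moved by a knock.
- knob: Upright black knob on the lid of the grey jar (64 mm wide, top 93 mm above the bench) that has the fourth place on the turntable. 24 mm in diameter, 36 mm high; origin at the centre of its underside, 93 mm above the bench, 90 mm from the turning axis. It spins freely on its own upright axis (its yaw means nothing); carried sideways it takes the turntable along.
- cup0 (a point): Centre of the inner floor (37 mm above the bench) of an open grey round cup fixed on the turntable, 90 degrees anticlockwise (from above) from the jar, 90 mm from the turning axis. Inner diameter 46 mm, outer 52 mm, rim 24 mm above this floor. It turns with the turntable.
- cup1 (a point): Centre of the inner floor (37 mm above the bench) of an open grey round cup fixed on the turntable, 180 degrees anticlockwise (from above) from the jar, 90 mm from the turning axis. Inner diameter 46 mm, outer 52 mm, rim 24 mm above this floor. It turns with the turntable.
- cup2 (a point): Centre of the inner floor (37 mm above the bench) of an open grey round cup fixed on the turntable, 270 degrees anticlockwise (from above) from the jar, 90 mm from the turning axis. Inner diameter 46 mm, outer 52 mm, rim 24 mm above this floor. It turns with the turntable.
- coupling0: Loose bright steel conduit coupling standing on the bench: a plain tube 26 mm in outer diameter, 18 mm inside, 45 mm tall, about 70 g. Origin at the centre of its underside, z along the tube. The three couplings are alike; any may go in any cup.
- coupling1: Loose bright steel conduit coupling standing on the bench: a plain tube 26 mm in outer diameter, 18 mm inside, 45 mm tall, about 70 g. Origin at the centre of its underside, z along the tube. The three couplings are alike; any may go in any cup.
- coupling2: Loose bright steel conduit coupling standing on the bench: a plain tube 26 mm in outer diameter, 18 mm inside, 45 mm tall, about 70 g. Origin at the centre of its underside, z along the tube. The three couplings are alike; any may go in any cup.
- parts_box: Open cardboard box of fittings, 100 x 140 x 80 mm, loose, origin at the centre of its underside. To be left alone.
- tape_roll: Roll of black tape lying flat, 100 mm across, 20 mm high, origin at the centre of its underside. To be left alone.
- screwdriver: Black-handled screwdriver lying on the bench, about 200 mm long, along its x axis. To be left alone.
Not all that is in view belongs to the job. Leave any orange or purple look-alike of the coupling2 alone.

How it is judged:
On the way, in this order (a step that is already met when the one before it is completed fails the run):
1. one coupling stands in each open cup, the jar still away from the pointer (((horizontal distance between coupling0 and cup0 below 0.013 m and z of coupling0 in the frame of cup0 between -0.006 and 0.006 m) or (horizontal distance between coupling1 and cup0 below 0.013 m and z of coupling1 in the frame of cup0 between -0.006 and 0.006 m) or (horizontal distance between coupling2 and cup0 below 0.013 m and z of coupling2 in the frame of cup0 between -0.006 and 0.006 m)) and ((horizontal distance between coupling0 and cup1 below 0.013 m and z of coupling0 in the frame of cup1 between -0.006 and 0.006 m) or (horizontal distance between coupling1 and cup1 below 0.013 m and z of coupling1 in the frame of cup1 between -0.006 and 0.006 m) or (horizontal distance between coupling2 and cup1 below 0.013 m and z of coupling2 in the frame of cup1 between -0.006 and 0.006 m)) and ((horizontal distance between coupling0 and cup2 below 0.013 m and z of coupling0 in the frame of cup2 between -0.006 and 0.006 m) or (horizontal distance between coupling1 and cup2 below 0.013 m and z of coupling1 in the frame of cup2 between -0.006 and 0.006 m) or (horizontal distance between coupling2 and cup2 below 0.013 m and z of coupling2 in the frame of cup2 between -0.006 and 0.006 m)) and angle between each of coupling0, coupling1, coupling2's own z axis and vertical below 0.2 rad and horizontal distance between knob and front above 0.03 m), for 0.2 s.
2. the jar is at the pointer, the knob held (horizontal distance between knob and front below 0.01 m and contact force between the fingers and knob above 2 N), for 0.2 s.
At the end, for the whole second after the job is handed in: One coupling stands in each cup (underside within 6 mm of its floor, 13 mm of its centre, tilt under 0.2 rad) at rest; the knob is within 10 mm (horizontally) of the front point, the fingers press it with over 2 N, and the turntable turns slower than 0.1 rad/s (all of step 2 and ((horizontal distance between coupling0 and cup0 below 0.013 m and z of coupling0 in the frame of cup0 between -0.006 and 0.006 m) or (horizontal distance between coupling1 and cup0 below 0.013 m and z of coupling1 in the frame of cup0 between -0.006 and 0.006 m) or (horizontal distance between coupling2 and cup0 below 0.013 m and z of coupling2 in the frame of cup0 between -0.006 and 0.006 m)) and ((horizontal distance between coupling0 and cup1 below 0.013 m and z of coupling0 in the frame of cup1 between -0.006 and 0.006 m) or (horizontal distance between coupling1 and cup1 below 0.013 m and z of coupling1 in the frame of cup1 between -0.006 and 0.006 m) or (horizontal distance between coupling2 and cup1 below 0.013 m and z of coupling2 in the frame of cup1 between -0.006 and 0.006 m)) and ((horizontal distance between coupling0 and cup2 below 0.013 m and z of coupling0 in the frame of cup2 between -0.006 and 0.006 m) or (horizontal distance between coupling1 and cup2 below 0.013 m and z of coupling1 in the frame of cup2 between -0.006 and 0.006 m) or (horizontal distance between coupling2 and cup2 below 0.013 m and z of coupling2 in the frame of cup2 between -0.006 and 0.006 m)) and angle between each of coupling0, coupling1, coupling2's own z axis and vertical below 0.2 rad and velocity of joint turntable between -0.1 and 0.1 rad/s and linear speed of each of coupling0, coupling1, coupling2 below 0.03 m/s); the arm keeps its last pose, push and grip.
It fails at once if the parts box is displaced by more than 20 mm (distance of parts_box from where it was at the start of the episode above 0.02 m).
It fails at once if the tape roll is displaced by more than 20 mm (distance of tape_roll from where it was at the start of the episode above 0.02 m).
It fails at once if the screwdriver is displaced by more than 20 mm (distance of screwdriver from where it was at the start of the episode above 0.02 m).
It also fails if it takes over 72 s, if anything falls off the work surface, if the arm or the gripper's body presses on something with over 40 N, if the wrist force passes 120 N, or if a joint passes its speed limit or range.

## Robot

A 6-joint arm with a two-finger parallel gripper is mounted at the origin on the work surface. World frame = base frame: x ahead of the robot, y to its left, z up, the work surface at z = 0. Lengths are in m, angles in rad, forces in N, time in s.
With the tool pointing down it reaches from about 0.35 to 0.975 m from the base axis. Payload 4.9 kg.
Tool frame: the origin (TCP) lies midway between the tips of the shut fingers; the grasp point (between the pads) lies 19 mm behind it; z points along the fingers, y is the line along which they close (so a half turn about z gives the same grasp; the last joint's range is limited). The gripper opens to 85 mm and grips with 20 to 120 N. Pads are 22 mm wide; open, the fingers measure 114 mm over their backs; the gripper's body (76 mm by 85 mm) begins 54 mm behind the grasp point. The pads swing forward as they close: fully open they stand 13 mm farther back than shut.
Start: joints at [-1.456, 0.053, 1.613, -0, 1.476, -0.119], TCP at [0.145, -0.608, 0.192] pointing down, gripper open.
Joint ranges: [-3.01, 3.01], [-1.01, 2.22], [0.06, 2.58], [-1.02, 4.17], [0.09, 2.62], [-3.14, 3.14]. Speed limits (rad/s): [2.57, 2.57, 3.14, 3.14, 3.14, 3.14].

## Interface

Orientations are given as a unit quaternion [w, x, y, z].
In Python, from plant import state, grab_frame, job_done, cut_out, place_of gives the robot as it stands.
- The arm moves only by the tool jog_arm, never from a script. Its argument "motion" is text: rows parted by semicolons, each of 7 numbers parted by spaces: the opening in per cent of the stroke, from 0 (shut) to 100 (fully open), then the shift along the tool's x, y, z as a fraction of full scale, then the turn, a rotation vector about the tool's x, y, z as a fraction of full scale. A call has exactly 5 rows; each row is the pose to reach, as a shift and turn from the pose commanded when the call began, along the tool's axes at that moment; what a row does not reach only later rows make up. Full scale, the value 1, is 50 cm for a shift and 1.5 rad for a turn. A row lasts 1/8 s, in which the tool goes at most 62.5 mm and 10.7 degrees, less where a joint would pass 70% of its speed; a pose out of reach is approached as far as the arm can. A call with a number of a shift or a turn outside -1 to 1 is refused whole. A call with a gripper value outside its range is refused whole. The fingers move at their own pace and stop on an object; the grip force is fixed at half the most. Time passes only in rows, so rows that repeat a pose let the fingers close, or fill a call up. It gives the time, the measured TCP pose, the force, the opening and the grip force at its end, in the units of the state.
- state(): the state, without advancing time (a new reading comes with each control period).
- grab_frame(name): name is "side" or "top" or "wrist"; returns a dict with "color" (480x640x3 uint8, red, green, blue), "range_z" (480x640 float32, m along the optical axis (not along the pixel's ray), 0 where there is no reading), "intrinsics" (3x3 intrinsics, pixels), "world_from_camera" (4x4, takes a point from camera to world coordinates). Camera axes: x right, y up, looking along -z (the intrinsics and any distortion apply to the point x, -y, -z); pixel columns grow to the right and rows downward; lengths in m; the calibration is good to about 2 mm. A picture is of the moment at which its call begins.
- job_done(): hands the job in; it is judged then, once.
Trained networks look in the newest picture that a camera, given by its name, has taken for a name from the list of things; names that differ only in an ending like _2 or _b are one class to them, and where a whole thing is asked for, a point or a joint stands for the part that bears it (a point fixed in the world has none). Each returns a list of dicts, best first, with "p" (0 to 1); they miss things now and then, are a little off and sometimes report something else, mostly with a low value. They report only what shows in the picture. A call takes as long as a camera call. They do not tell look-alikes from the thing itself.
- cut_out(camera, thing): "pixels" (480x640 bool, what is visible of it).
- place_of(camera, thing): "at" ([x, y, z] in m, in world coordinates, good to about 4 mm: a listed point, or the origin of a listed thing).
The state is a dict: "time": time; "joint_pos": joint angles; "joint_vel": joint speeds; "joint_efforts": joint torques, N m; "tool_pos": TCP position; "tool_rot": TCP orientation; "contact_force": force on the tool from outside, world axes, zero at the start; "ft_torque": the same for the moment, N m; "gripper_width": opening from 0.0 (shut) to 1.0 (fully open); "grasp_force": force on a finger pad.
Only numpy, scipy, OpenCV 4.12 (cv2) and the standard library are available. Lean on these libraries where they do the work, as an engineer would, in place of code of your own. Each camera call takes 0.05 s, during which the arm holds its last target. There are 200 camera calls.

## Working session

There is one attempt and no reset: what is moved stays moved. The work goes in short steps, Python scripts to look and compute and a tool call to move; the robot and the scene stay as the last step left them, time stands still between calls to the robot, and variables do not carry over. Pictures are saved under pics/ and viewed, at most 10 in all, crops included, and the job is handed in when it is done.

Besides the shell and the picture viewer there is one more tool, called by a JSON object that holds its "fn" and its "kwargs", one argument or row to a line. jog_arm: Moves the arm, as the interface text tells. Shift numbers are shares of 50 cm and turn numbers shares of 1.5 rad, none past 1 either way. Its arguments: {"type":"object","properties":{"motion":{"type":"string"}},"required":["motion"]}

```bash
mkdir -p pics
python3 - <<'E'
from plant import *
import cv2,numpy as np
s=state();print(s['time'],s['tool_pos'],s['tool_rot'],s['gripper_width'])
for c in ['top','side']:
    f=grab_frame(c);cv2.imwrite(f'pics/{c}0.png',f['color'][:,:,::-1])
    T=f['world_from_camera'];K=f['intrinsics']
    print(c,T.round(3).tolist())
    for n in ['foot','knob','cup0','cup1','cup2','coupling0','parts_box','tape_roll','screwdriver','front']:
        try:
            r=place_of(c,n)
            out=[]
            for d in r[:7]:
                p=np.linalg.inv(T)@np.r_[d['at'],1]
                u=K@np.array([p[0],-p[1],-p[2]]);out.append((round(d['p'],2),np.round(d['at'],3).tolist(),(u[:2]/u[2]).round().astype(int).tolist()))
            print(n,out)
        except Exception as e: print(n,e)
E
```

```text
0.0 [ 0.14471397 -0.60729351  0.19085398] [-1.03398444e-03  9.93174610e-01  1.16632437e-01  6.63586378e-07] 1.0000143923375564
top [[0.011, 0.996, -0.088, 0.518], [-1.0, 0.013, 0.018, 0.027], [0.019, 0.088, 0.996, 0.94], [0.0, 0.0, 0.0, 1.0]]
foot [(0.74, [0.559, 0.071, -0.002], [284, 263])]
knob [(0.67, [0.522, 0.154, 0.094], [237, 280])]
cup0 [(0.9, [0.483, 0.033, 0.036], [301, 300]), (0.84, [0.643, 0.112, 0.036], [263, 221]), (0.74, [0.602, -0.008, 0.04], [322, 242])]
cup1 [(0.9, [0.483, 0.033, 0.036], [301, 300]), (0.84, [0.643, 0.112, 0.036], [263, 221]), (0.74, [0.602, -0.008, 0.04], [322, 242])]
cup2 [(0.9, [0.483, 0.033, 0.036], [301, 300]), (0.84, [0.643, 0.112, 0.036], [263, 221]), (0.74, [0.602, -0.008, 0.04], [322, 242])]
coupling0 [(0.8, [0.649, -0.37, 0.001], [490, 224]), (0.76, [0.606, -0.313, 0.004], [465, 243]), (0.72, [0.438, -0.251, 0.0], [436, 323]), (0.72, [0.665, -0.295, -0.0], [455, 216]), (0.56, [0.534, -0.246, 0.0], [433, 277]), (0.55, [0.598, -0.238, 0.001], [429, 247]), (0.5, [0.542, -0.339, -0.004], [476, 274])]
parts_box [(0.75, [0.74, -0.163, 0.001], [39
[... 798 characters left out ...]
(0.65, [0.481, 0.034, 0.041], [261, 267]), (0.56, [0.644, 0.114, 0.038], [331, 237])]
coupling0 [(0.95, [0.651, -0.371, 0.0], [400, 445]), (0.87, [0.599, -0.235, -0.001], [346, 377]), (0.83, [0.438, -0.252, -0.001], [252, 400]), (0.8, [0.666, -0.303, -0.002], [395, 406]), (0.79, [0.532, -0.247, -0.002], [308, 390]), (0.67, [0.641, 0.112, 0.037], [330, 238]), (0.6, [0.604, -0.31, 0.0], [360, 414])]
parts_box [(0.88, [0.738, -0.166, -0.002], [410, 337])]
tape_roll [(0.96, [0.449, 0.374, 0.003], [239, 199]), (0.48, [0.641, 0.378, 0.002], [310, 191])]
screwdriver [(0.79, [0.642, 0.377, 0.003], [310, 191])]
front [(0.67, [0.566, 0.072, 0.0], [299, 266]), (0.61, [0.471, 0.084, 0.121], [251, 223])]
```

Run:
```python
import cv2,numpy as np
a=cv2.imread('pics/top0.png')[190:350,390:530]; b=cv2.imread('pics/side0.png')[330:480,230:430]
a=cv2.resize(a,None,fx=2.8,fy=2.8,interpolation=2);b=cv2.resize(b,None,fx=1.75,fy=1.75,interpolation=2)
o=np.zeros((max(a.shape[0],b.shape[0]),a.shape[1]+b.shape[1],3),np.uint8)
o[:a.shape[0],:a.shape[1]]=a;o[:b.shape[0],a.shape[1]:]=b
cv2.imwrite('pics/crop0.png',o);print(o.shape)
```

```text
(448, 742, 3)
```

View pics/side0.png

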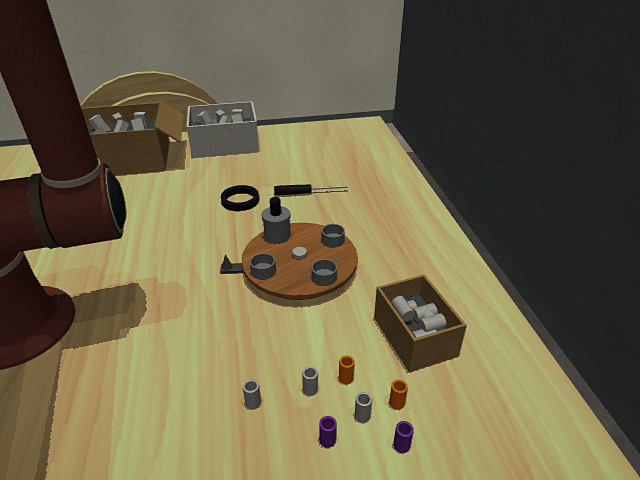

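View pics/crop0.png

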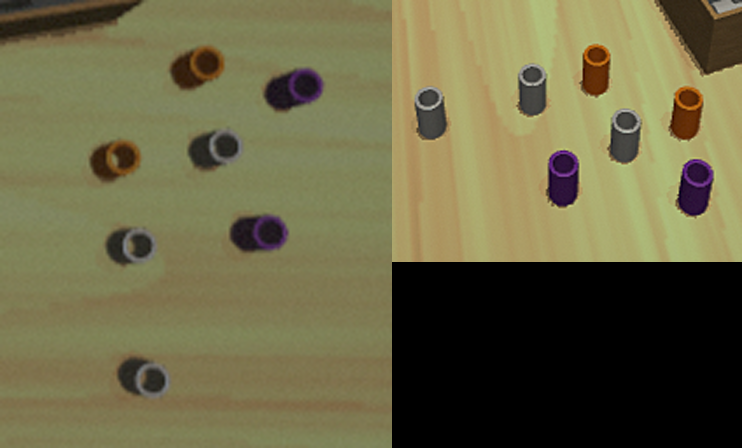

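Steel candidates sit at side-view pixels (252,395), (310,381) and (364,407). They are bare grey, and the two orange (346,370), (399,394) and two purple (328,431), (403,436) look-alikes are excluded. The crop confirms this. The jar's knob is at (275,207), the pointer cone is at (227,262), and the jar is about 55° clockwise of the pointer.

```bash
cat > h.py <<'E'
import numpy as np
from scipy.spatial.transform import Rotation as Ro
from plant import *
P={'A':(.438,-.252),'B':(.533,-.247),'C':(.605,-.312),'c1':(.601,-.0105),'c0':(.481,.034),'c2':(.643,.1115),'knob':(.5235,.154),'ctr':(.5625,.072)}
def rot(s): w,x,y,z=s['tool_rot']; return Ro.from_quat([x,y,z,w])
def go(*pts,start=None):
    "shift in jog units between successive world points"
    s=state();R=rot(s).as_matrix();p=np.array(s['tool_pos'] if start is None else start)
    for q in pts:
        q=np.array(q);print(q,'shift from start:',(R.T@(q-p)/.5).round(4))
E
python3 - <<'E'
from h import *
go((*P['A'],.13))
print(rot(state()).as_matrix().round(3).tolist())
E
```

```text
[ 0.438 -0.252  0.13 ] shift from start: [ 0.7354 -0.5567  0.1242]
[[0.973, 0.232, 0.0], [0.232, -0.973, 0.0], [0.0, -0.0, -1.0]]
```

{"fn": "jog_arm", "kwargs": {
  "motion": "60 0.12 -0.09 0.02 0 0 0; 60 0.22 -0.167 0.04 0 0 0; 60 0.32 -0.242 0.05 0 0 0; 60 0.42 -0.318 0.07 0 0 0; 60 0.52 -0.394 0.088 0 0 0"
}}

```text
time: 1.72
tool_pos: [0.3426, -0.3674, 0.1505]
tool_rot: [0.0, 0.993, 0.116, 0.0]
contact_force: [0.7, -0.5, -0.0]
gripper_width: 0.6
grasp_force: 0.0
```

{"fn": "jog_arm", "kwargs": {
  "motion": "60 0.1 -0.076 0.018 0 0 0; 60 0.18 -0.136 0.03 0 0 0; 60 0.215 -0.163 0.036 0 0 0; 60 0.215 -0.163 0.036 0 0 0; 60 0.215 -0.163 0.036 0 0 0"
}}

```text
time: 2.35
tool_pos: [0.427, -0.2653, 0.1327]
tool_rot: [0.0, 0.993, 0.116, -0.0]
contact_force: [-0.1, -0.0, 0.5]
gripper_width: 0.599
grasp_force: 0.0
```

Run:
```python
from h import *
import cv2
f=grab_frame('wrist');cv2.imwrite('pics/w1.png',f['color'][:,:,::-1])
for d in place_of('wrist','coupling0'): print(round(d['p'],2),np.round(d['at'],4))
print(state()['tool_pos'],state()['gripper_width'])
```

```text
0.84 [ 0.6077 -0.3076  0.0007]
0.83 [ 0.5958 -0.235   0.0007]
0.66 [ 0.437  -0.2518  0.0014]
0.65 [ 0.5375 -0.3441  0.0016]
0.6 [ 0.5315 -0.2478  0.0026]
[ 0.42687078 -0.2656429   0.13277476] 0.6007823358878852
```

View pics/w1.png

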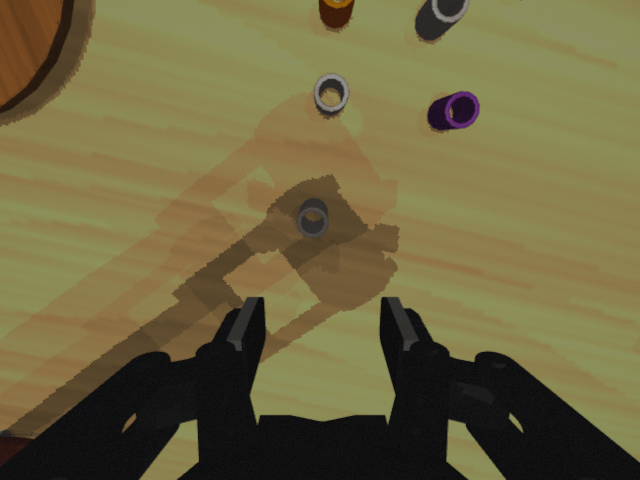

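The wrist view shows coupling A at (313,217), consistent with (0.438, -0.252).

Run:
```python
from h import *
go((.4377,-.252,.08),(.4377,-.252,.026))
```

```text
[ 0.4377 -0.252   0.08  ] shift from start: [ 0.0273 -0.0216  0.1055]
[ 0.4377 -0.252   0.026 ] shift from start: [ 0.0273 -0.0217  0.2135]
```

{"fn": "jog_arm", "kwargs": {
  "motion": "60 0.027 -0.022 0.08 0 0 0; 60 0.027 -0.022 0.18 0 0 0; 60 0.027 -0.022 0.2135 0 0 0; 60 0.027 -0.022 0.2135 0 0 0; 10 0.027 -0.022 0.2135 0 0 0"
}}

```text
time: 3.08
tool_pos: [0.4391, -0.2524, 0.028]
tool_rot: [0.001, 0.993, 0.116, 0.001]
contact_force: [0.0, -0.5, 0.2]
gripper_width: 0.401
grasp_force: 0.0
```

{"fn": "jog_arm", "kwargs": {
  "motion": "10 0 0 0 0 0 0; 10 0 0 0 0 0 0; 10 0 0 0 0 0 0; 10 0 0 -0.1 0 0 0; 10 0 0 -0.21 0 0 0"
}}

```text
time: 3.7
tool_pos: [0.4369, -0.2501, 0.1308]
tool_rot: [-0.001, 0.993, 0.117, -0.001]
contact_force: [0.8, -0.6, 0.2]
gripper_width: 0.1
grasp_force: 0.0
```

Run:
```python
from h import *
go((.54,-.13,.13),(*P['c1'],.13),(*P['c1'],.063))
print(state()['tool_pos'],state()['gripper_width'],state()['grasp_force'])
```

```text
[ 0.54 -0.13  0.13] shift from start: [ 0.2562 -0.1859  0.0016]
[ 0.601  -0.0105  0.13  ] shift from start: [ 0.4303 -0.3901  0.0017]
[ 0.601  -0.0105  0.063 ] shift from start: [ 0.4305 -0.3898  0.1357]
[ 0.4369428  -0.25012735  0.13080308] 0.09971696049674897 0.0
```

The grasp missed, so I'll look.

Run:
```python
from h import *
import cv2
f=grab_frame('wrist');cv2.imwrite('pics/w2.png',f['color'][:,:,::-1])
for c in ['wrist','side','top']:
  if c!='wrist':g=grab_frame(c)
  if c=='side': cv2.imwrite('pics/s2.png',cv2.resize(g['color'][300:480,200:440,::-1],None,fx=2.5,fy=2.5))
  for d in place_of(c,'coupling0'): print(c,round(d['p'],2),np.round(d['at'],4))
```

```text
wrist 0.85 [ 0.6075 -0.3082  0.0013]
wrist 0.66 [ 0.5335 -0.2467  0.0008]
wrist 0.62 [ 0.4353 -0.2498  0.0029]
wrist 0.62 [ 5.377e-01 -3.459e-01  4.000e-04]
side 0.97 [ 6.015e-01 -2.370e-01 -2.000e-04]
side 0.89 [ 0.438  -0.253  -0.0012]
side 0.83 [ 0.6646 -0.3013 -0.0013]
side 0.75 [ 0.6531 -0.37    0.0018]
side 0.7 [ 0.6012 -0.3112 -0.0027]
side 0.66 [ 5.303e-01 -2.482e-01  2.000e-04]
side 0.66 [ 0.5477 -0.3411 -0.0045]
top 0.74 [ 0.6053 -0.3125  0.0015]
top 0.73 [ 0.4373 -0.2514 -0.0032]
top 0.68 [ 0.5321 -0.2477  0.0015]
top 0.66 [ 0.6644 -0.294  -0.0034]
top 0.65 [ 0.595  -0.2346  0.0031]
top 0.59 [ 6.501e-01 -3.697e-01  4.000e-04]
top 0.56 [ 0.5395 -0.3367 -0.0006]
```

View pics/s2.png

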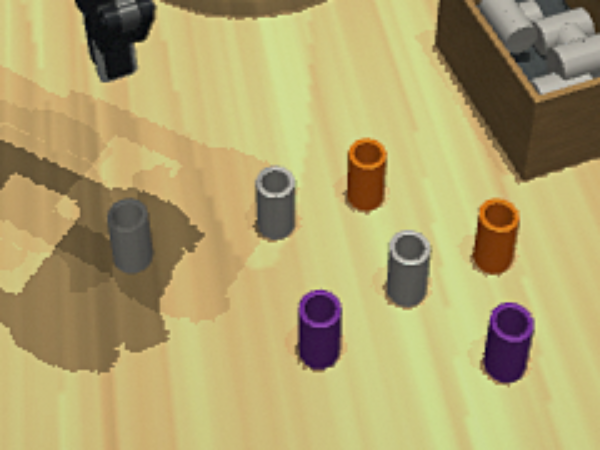

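Coupling A is still upright at (130,235) in the crop. The grip was too near the top and slipped off, so I'll regrasp lower and check the force before lifting.

Run:
```python
from h import *
print(state()['tool_pos'])
go((.4375,-.252,.08),(.4375,-.252,.016))
```

```text
[ 0.43707926 -0.25022534  0.12928096]
[ 0.4375 -0.252   0.08  ] shift from start: [0.0001 0.0038 0.0986]
[ 0.4375 -0.252   0.016 ] shift from start: [0.0003 0.0041 0.2266]
```

{"fn": "jog_arm", "kwargs": {
  "motion": "60 0 0 0 0 0 0; 60 0 0.004 0.06 0 0 0; 60 0 0.004 0.13 0 0 0; 60 0 0.004 0.2 0 0 0; 60 0 0.004 0.2266 0 0 0"
}}

```text
time: 4.62
tool_pos: [0.4359, -0.251, 0.0137]
tool_rot: [-0.002, 0.993, 0.117, -0.002]
contact_force: [0.2, -0.2, -0.0]
gripper_width: 0.601
grasp_force: 0.0
```

{"fn": "jog_arm", "kwargs": {
  "motion": "60 0 0 0 0 0 0; 10 0 0 0 0 0 0; 10 0 0 0 0 0 0; 10 0 0 0 0 0 0; 10 0 0 0 0 0 0"
}}

```text
time: 5.25
tool_pos: [0.4386, -0.253, 0.0179]
tool_rot: [0.0, 0.993, 0.117, 0.0]
contact_force: [-1.9, -0.0, -0.0]
gripper_width: 0.098
grasp_force: 0.0
```

Run:
```python
from h import *
import cv2
f=grab_frame('wrist');g=grab_frame('side')
cv2.imwrite('pics/w3.png',np.hstack([f['color'][240:480,120:520],cv2.resize(g['color'][310:430,160:360],(400,240))])[:,:,::-1])
for c in ['wrist','side']:
  for d in place_of(c,'coupling0'): print(c,round(d['p'],2),np.round(d['at'],4))
```

```text
wrist 0.72 [ 0.5336 -0.2481  0.0033]
wrist 0.57 [ 4.353e-01 -2.545e-01 -1.000e-04]
wrist 0.57 [ 0.5392 -0.3424  0.0012]
side 0.97 [ 5.977e-01 -2.370e-01 -3.000e-04]
side 0.95 [ 0.5299 -0.2482 -0.001 ]
side 0.81 [ 0.6019 -0.3084 -0.0019]
side 0.8 [ 4.392e-01 -2.545e-01  1.000e-04]
side 0.65 [ 0.5465 -0.3439  0.0018]
side 0.62 [ 0.6678 -0.3026 -0.0017]
side 0.62 [ 0.6506 -0.3701  0.0017]
```

View pics/w3.png

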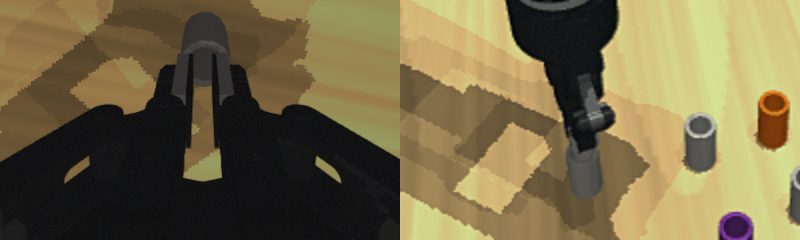

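Run:
```python
from h import *
def xyz(f):
    K=f['intrinsics'];v,u=np.mgrid[:480,:640];z=f['range_z']
    c=np.stack([(u-K[0,2])*z/K[0,0],-(v-K[1,2])*z/K[1,1],-z,np.ones_like(z)],-1)
    return (c@f['world_from_camera'].T)[...,:3],z
def proj(f,p):
    q=np.linalg.inv(f['world_from_camera'])@np.r_[p,1];u=f['intrinsics']@[q[0],-q[1],-q[2]];return (u[:2]/u[2]).round(1)
s=state();print(s['tool_pos'],s['gripper_width'])
for c in ['side','wrist','top']:
    f=grab_frame(c);W,z=xyz(f)
    print(c,'tcp px',proj(f,s['tool_pos']),'tube top px',proj(f,[.438,-.253,.045]),'tube base',proj(f,[.438,-.253,0]))
    m=(z>0)&(np.hypot(W[...,0]-.438,W[...,1]+.253)<.06)
    for lo,hi in [(.005,.02),(.02,.035),(.035,.043),(.043,.049),(.049,.06),(.06,.075)]:
        k=m&(W[...,2]>lo)&(W[...,2]<hi)
        if k.sum()>5:
            q=W[k];print(lo,hi,k.sum(),'x',np.percentile(q[:,0],[3,50,97]).round(4),'y',np.percentile(q[:,1],[3,50,97]).round(4))
```

```text
[ 0.43831357 -0.25282732  0.01748953] 0.09976078677487246
side tcp px [251.5 394.2] tube top px [249.8 383.7] tube base [252.3 400.8]
0.005 0.02 90 x [0.4276 0.4395 0.4512] y [-0.2694 -0.2673 -0.2593]
0.02 0.035 134 x [0.4274 0.4391 0.4506] y [-0.2693 -0.2649 -0.247 ]
0.035 0.043 63 x [0.4266 0.4385 0.4514] y [-0.2699 -0.2662 -0.2514]
0.043 0.049 61 x [0.4272 0.4374 0.4507] y [-0.269  -0.263  -0.2515]
0.06 0.075 80 x [0.4283 0.4401 0.4533] y [-0.2725 -0.2675 -0.2496]
wrist tcp px [322.3 277.8] tube top px [322.5 299.8] tube base [322.5 267.5]
0.005 0.02 516 x [0.4279 0.4455 0.4497] y [-0.2643 -0.2546 -0.2427]
0.02 0.035 651 x [0.4279 0.4454 0.4498] y [-0.264  -0.2535 -0.2427]
0.035 0.043 410 x [0.4278 0.4455 0.4497] y [-0.2642 -0.2538 -0.2428]
0.043 0.049 662 x [0.4255 0.445  0.4494] y [-0.2655 -0.2541 -0.2437]
0.049 0.06 25 x [0.4393 0.4426 0.4458] y [-0.2567 -0.2484 -0.2471]
0.06 0.075 843 x [0.4336 0.4478 0.4515] y [-0.2675 -0.2545 -0.2352]
top tcp px [439.4 323.1] tube top px [443.6 324.5] tube base [437.  322.5]
0.005 0.02 21 x [0.4057 0.4418 0.449 ] y [-0.2578 -0.2423 -0.2068]
0.02 0.035 20 x [0.439  0.4459 0.4497] y [-0.2535 -0.2446 -0.2413]
0.043 0.049 14 x [0.4426 0.4471 0.4491] y [-0.2575 -0.2521 -0.2431]
0.06 0.075 14 x [0.4429 0.4478 0.4512] y [-0.2582 -0.2477 -0.2388]
```

```bash
cat >> h.py <<'E'
def xyz(f):
    K=f['intrinsics'];v,u=np.mgrid[:480,:640];z=f['range_z']
    c=np.stack([(u-K[0,2])*z/K[0,0],-(v-K[1,2])*z/K[1,1],-z,np.ones_like(z)],-1)
    return (c@f['world_from_camera'].T)[...,:3],z
def proj(f,p):
    q=np.linalg.inv(f['world_from_camera'])@np.r_[p,1];u=f['intrinsics']@[q[0],-q[1],-q[2]];return (u[:2]/u[2]).round(1)
E
python3 - <<'E'
from h import *
import cv2
f=grab_frame('side');W,z=xyz(f)
for v in range(366,396,2): print(v,[(W[v,u].round(3).tolist() if z[v,u]>0 else 0) for u in (245,250,255)])
g=grab_frame('wrist');W,z=xyz(g);print('wrist')
for v in range(250,400,10): print(v,[(W[v,u].round(3).tolist() if z[v,u]>0 else 0) for u in (300,310,322,335)])
a=cv2.resize(f['color'][350:420,210:290],(600,525),interpolation=cv2.INTER_CUBIC)
cv2.imwrite('pics/s4.png',a[:,:,::-1])
E
```

```text
366 [[0.436, -0.275, 0.115], [0.444, -0.3, 0.144], [0.451, -0.308, 0.152]]
368 [[0.435, -0.274, 0.11], [0.444, -0.31, 0.152], [0.451, -0.312, 0.153]]
370 [[0.435, -0.274, 0.105], [0.444, -0.313, 0.153], [0.45, -0.313, 0.151]]
372 [[0.435, -0.284, 0.114], [0.444, -0.316, 0.152], [0.45, -0.314, 0.148]]
374 [[0.435, -0.281, 0.105], [0.443, -0.317, 0.148], [0.45, -0.317, 0.148]]
376 [[0.434, -0.287, 0.108], [0.443, -0.317, 0.145], [0.449, -0.306, 0.129]]
378 [[0.433, -0.266, 0.077], [0.442, -0.305, 0.126], [0.448, -0.27, 0.079]]
380 [[0.432, -0.268, 0.075], [0.44, -0.273, 0.08], [0.447, -0.271, 0.076]]
382 [[0.432, -0.265, 0.067], [0.44, -0.273, 0.075], [0.447, -0.271, 0.071]]
384 [[0.43, -0.252, 0.045], [0.439, -0.272, 0.069], [0.446, -0.269, 0.063]]
386 [[0.43, -0.254, 0.043], [0.438, -0.248, 0.032], [0.445, -0.251, 0.034]]
388 [[0.43, -0.259, 0.044], [0.437, -0.247, 0.027], [0.445, -0.248, 0.026]]
390 [[0.43, -0.264, 0.045], [0.437, -0.247, 0.022], [0.445, -0.267, 0.046]]
392 [[0.429, -0.265, 0.042], [0.437, -0.269, 0.045], [0.445, -0.268, 0.042]]
394 [[0.429, -0.263, 0.034], [0.437, 
[... 844 characters left out ...]
330 [[0.448, -0.243, 0.093], [0.448, -0.246, 0.092], [0.397, -0.262, 0.002], [0.45, -0.255, 0.092]]
340 [[0.448, -0.243, 0.101], [0.446, -0.247, 0.095], [0.39, -0.264, 0.003], [0.448, -0.255, 0.096]]
350 [[0.448, -0.243, 0.106], [0.442, -0.247, 0.096], [0.382, -0.266, 0.002], [0.444, -0.256, 0.095]]
360 [[0.448, -0.243, 0.111], [0.439, -0.248, 0.097], [0.375, -0.268, 0.002], [0.441, -0.257, 0.096]]
370 [[0.449, -0.244, 0.116], [0.435, -0.249, 0.096], [0.367, -0.27, 0.001], [0.436, -0.258, 0.096]]
380 [[0.446, -0.244, 0.117], [0.43, -0.25, 0.095], [0.359, -0.272, 0.001], [0.433, -0.259, 0.097]]
390 [[0.434, -0.246, 0.106], [0.35, -0.265, 0.002], [0.352, -0.273, 0.002], [0.354, -0.282, 0.002]]
```

View pics/s4.png

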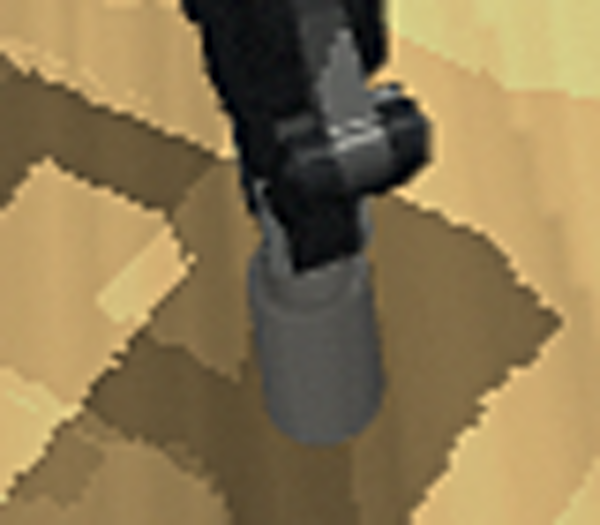

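The depth data shows the pads' tips at z≈0.063, about 17 mm above the tube top. The reported TCP is 0.0175, so the reported z is about 45 mm lower than the real tips, while xy agrees. I'll open, go 36 mm lower and close while watching the force.

{"fn": "jog_arm", "kwargs": {
  "motion": "60 0 0 0 0 0 0; 60 0 0.001 0 0 0 0; 60 0 0.001 0.025 0 0 0; 60 0 0.001 0.05 0 0 0; 60 0 0.001 0.072 0 0 0"
}}

```text
time: 6.32
tool_pos: [0.4378, -0.2528, -0.0201]
tool_rot: [-0.001, 0.993, 0.117, -0.001]
contact_force: [-0.0, 0.1, 0.4]
gripper_width: 0.601
grasp_force: 0.0
```

{"fn": "jog_arm", "kwargs": {
  "motion": "60 0 0 0 0 0 0; 10 0 0 0 0 0 0; 10 0 0 0 0 0 0; 10 0 0 0 0 0 0; 10 0 0 0 0 0 0"
}}

```text
time: 6.95
tool_pos: [0.4389, -0.2537, -0.018]
tool_rot: [0.0, 0.993, 0.117, 0.0]
contact_force: [-0.1, 0.7, 1.4]
gripper_width: 0.283
grasp_force: 58.9
```

Run:
```python
from h import *
go((.4388,-.2535,.1),(.6012,-.0092,.1))
go((.6012,-.0092,.019),(.6012,-.0092,.1),(.533,-.2475,.1),start=(.6012,-.0092,.1))
go((.4813,.0333,.1),start=(.533,-.2475,.1))
go((.605,-.3115,.1),start=(.4813,.0333,.1))
go((.6437,.1107,.1),start=(.605,-.3115,.1))
```

```text
[ 0.4388 -0.2535  0.1   ] shift from start: [ 1.000e-04 -2.000e-04 -2.359e-01]
[ 0.6012 -0.0092  0.1   ] shift from start: [ 0.4292 -0.4003 -0.236 ]
[ 0.6012 -0.0092  0.019 ] shift from start: [-1.00e-04 -2.00e-04  1.62e-01]
[ 0.6012 -0.0092  0.1   ] shift from start: [0. 0. 0.]
[ 0.533  -0.2475  0.1   ] shift from start: [-2.431e-01  4.321e-01  2.000e-04]
[0.4813 0.0333 0.1   ] shift from start: [ 2.950e-02 -5.703e-01 -5.000e-04]
[ 0.605  -0.3115  0.1   ] shift from start: [0.081  0.7281 0.0008]
[0.6437 0.1107 0.1   ] shift from start: [ 2.709e-01 -8.035e-01 -6.000e-04]
```

{"fn": "jog_arm", "kwargs": {
  "motion": "10 0 0 -0.12 0 0 0; 10 0 0 -0.236 0 0 0; 10 0.07 -0.066 -0.236 0 0 0; 10 0.15 -0.14 -0.236 0 0 0; 10 0.23 -0.215 -0.236 0 0 0"
}}

```text
time: 7.58
tool_pos: [0.5259, -0.1208, 0.0995]
tool_rot: [0.0, 0.993, 0.116, 0.0]
contact_force: [0.4, -1.3, -1.1]
gripper_width: 0.287
grasp_force: 59.2
```

{"fn": "jog_arm", "kwargs": {
  "motion": "10 0.08 -0.075 0 0 0 0; 10 0.15 -0.14 0 0 0 0; 10 0.199 -0.185 0 0 0 0; 10 0.199 -0.185 0 0 0 0; 10 0.199 -0.185 0 0 0 0"
}}

```text
time: 8.2
tool_pos: [0.6001, -0.0094, 0.0989]
tool_rot: [0.0, 0.993, 0.117, -0.001]
contact_force: [0.5, -0.1, -0.4]
gripper_width: 0.284
grasp_force: 59.2
```

Run:
```python
from h import *
import cv2
s=state();print(s['tool_pos'],s['gripper_width'],s['grasp_force'])
f=grab_frame('wrist')
for n in ['coupling0','cup0']:
  for d in place_of('wrist',n): print(n,round(d['p'],2),np.round(d['at'],4))
f=grab_frame('side')
for d in place_of('side','cup0')+place_of('side','coupling0'): print('side',round(d['p'],2),np.round(d['at'],4))
go((.6012,-.0092,.1),(.6012,-.0092,.019))
```

```text
[ 0.60009652 -0.00942385  0.0989122 ] 0.2838364276343413 59.24169514328241
coupling0 0.83 [ 0.5994 -0.2377 -0.0022]
coupling0 0.72 [ 0.5342 -0.2471  0.0019]
coupling0 0.55 [ 0.5963 -0.0118  0.1174]
cup0 0.78 [ 0.6006 -0.0038  0.0373]
cup0 0.77 [0.6473 0.111  0.0384]
side 0.88 [0.4828 0.034  0.0369]
side 0.76 [0.6439 0.1144 0.0354]
side 0.68 [ 0.6014 -0.0079  0.0394]
side 0.96 [ 0.6544 -0.3692  0.0012]
side 0.94 [ 0.5971 -0.235  -0.002 ]
side 0.87 [ 0.5436 -0.3436 -0.0014]
side 0.59 [ 0.5998 -0.0072  0.1139]
side 0.56 [ 5.293e-01 -2.488e-01 -2.000e-04]
side 0.56 [ 0.6043 -0.3097 -0.0015]
side 0.41 [0.4466 0.3726 0.0012]
[ 0.6012 -0.0092  0.1   ] shift from start: [ 0.0017 -0.0008 -0.001 ]
[ 0.6012 -0.0092  0.019 ] shift from start: [ 0.0017 -0.0008  0.161 ]
```

{"fn": "jog_arm", "kwargs": {
  "motion": "10 0.003 -0.001 0.06 0 0 0; 10 0.003 -0.001 0.11 0 0 0; 10 0.003 -0.001 0.145 0 0 0; 10 0.003 -0.001 0.16 0 0 0; 10 0.003 -0.001 0.16 0 0 0"
}}

```text
time: 9.12
tool_pos: [0.6028, -0.0084, 0.0201]
tool_rot: [0.0, 0.993, 0.117, 0.001]
contact_force: [-0.5, -0.7, -1.3]
gripper_width: 0.284
grasp_force: 59.2
```

{"fn": "jog_arm", "kwargs": {
  "motion": "10 0 0 0 0 0 0; 60 0 0 0 0 0 0; 60 0 0 0 0 0 0; 60 0 0 -0.07 0 0 0; 60 0 0 -0.16 0 0 0"
}}

```text
time: 9.75
tool_pos: [0.6006, -0.0078, 0.0988]
tool_rot: [-0.001, 0.993, 0.117, -0.002]
contact_force: [0.1, 0.1, 0.4]
gripper_width: 0.599
grasp_force: 0.0
```

{"fn": "jog_arm", "kwargs": {
  "motion": "60 -0.05 0.09 0 0 0 0; 60 -0.1 0.19 0 0 0 0; 60 -0.16 0.29 0 0 0 0; 60 -0.21 0.385 0 0 0 0; 60 -0.244 0.432 0 0 0 0"
}}

```text
time: 10.38
tool_pos: [0.5328, -0.2488, 0.0998]
tool_rot: [0.0, 0.993, 0.116, 0.0]
contact_force: [0.3, 0.6, 0.1]
gripper_width: 0.603
grasp_force: 0.0
```

Run:
```python
from h import *
import cv2
f=grab_frame('side');cv2.imwrite('pics/s5.png',cv2.resize(f['color'][190:340,200:400,::-1],None,fx=3,fy=3,interpolation=2))
for n in ['cup0','coupling0','knob']:
  for d in place_of('side',n): print(n,round(d['p'],2),np.round(d['at'],4))
s=state();print(s['tool_pos'],s['gripper_width'])
go((.5325,-.2475,.1),(.5325,-.2475,-.019))
```

```text
cup0 0.63 [0.4833 0.0324 0.0394]
cup0 0.61 [ 0.6026 -0.0108  0.0388]
cup0 0.61 [0.6455 0.1145 0.0385]
coupling0 0.89 [ 0.5983 -0.2376 -0.0018]
coupling0 0.71 [ 0.6042 -0.3103 -0.0038]
coupling0 0.67 [ 5.437e-01 -3.449e-01 -1.000e-04]
coupling0 0.65 [ 0.6644 -0.3033 -0.0042]
coupling0 0.63 [ 6.519e-01 -3.722e-01 -4.000e-04]
coupling0 0.6 [ 5.316e-01 -2.501e-01  3.000e-04]
[ 0.53339936 -0.24646676  0.09944541] 0.6010257658960917
[ 0.5325 -0.2475  0.1   ] shift from start: [-0.0022  0.0016 -0.0011]
[ 0.5325 -0.2475 -0.019 ] shift from start: [-0.0023  0.0018  0.2369]
```

View pics/s5.png

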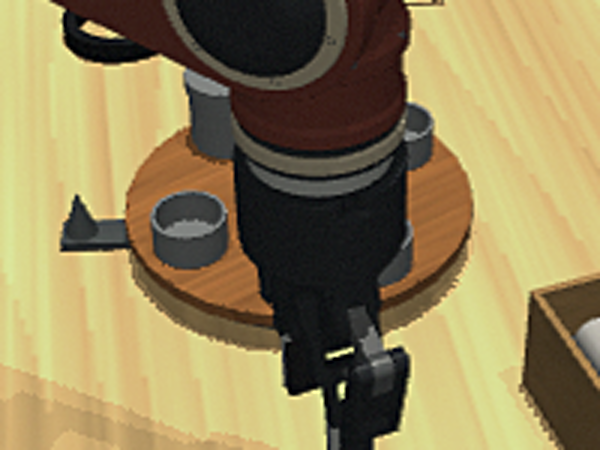

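The gripper hides the filled cup. The release was normal, and I'll verify it from the top later. Now coupling B.

{"fn": "jog_arm", "kwargs": {
  "motion": "60 -0.002 0.002 0.06 0 0 0; 60 -0.002 0.002 0.14 0 0 0; 60 -0.002 0.002 0.2 0 0 0; 60 -0.002 0.002 0.235 0 0 0; 60 -0.002 0.002 0.235 0 0 0"
}}

```text
time: 11.2
tool_pos: [0.5321, -0.2464, -0.0193]
tool_rot: [-0.001, 0.993, 0.117, -0.001]
contact_force: [0.1, -0.7, 0.2]
gripper_width: 0.595
grasp_force: 0.0
```

{"fn": "jog_arm", "kwargs": {
  "motion": "10 0 0 0 0 0 0; 10 0 0 0 0 0 0; 10 0 0 0 0 0 0; 10 0 0 -0.1 0 0 0; 10 0 0 -0.22 0 0 0"
}}

```text
time: 11.82
tool_pos: [0.5312, -0.2471, 0.0913]
tool_rot: [-0.001, 0.993, 0.117, -0.002]
contact_force: [0.8, -0.6, -1.1]
gripper_width: 0.276
grasp_force: 59.0
```

Run:
```python
from h import *
f=grab_frame('top')
for n in ['cup0','coupling0','knob']:
  for d in place_of('top',n): print(n,round(d['p'],2),np.round(d['at'],4))
s=state();print(s['tool_pos'],s['gripper_width'],s['grasp_force'])
go((.4813,.0333,.1))
```

```text
cup0 0.84 [ 0.5987 -0.0078  0.0415]
cup0 0.81 [0.4871 0.0338 0.0358]
cup0 0.68 [0.6427 0.114  0.0379]
cup0 0.57 [0.4757 0.0856 0.1222]
coupling0 0.68 [ 0.6092 -0.3133  0.0014]
coupling0 0.66 [ 0.6029 -0.0087  0.0334]
coupling0 0.63 [ 0.6475 -0.3694 -0.0034]
coupling0 0.62 [ 0.6675 -0.2912 -0.0008]
coupling0 0.44 [ 0.5952 -0.2345  0.0012]
knob 0.43 [0.5215 0.1561 0.095 ]
[ 0.53381495 -0.24869142  0.09410327] 0.27902277912872525 58.99893678425656
[0.4813 0.0333 0.1   ] shift from start: [ 0.0285 -0.5729 -0.0135]
```

Coupling A stands in cup1 and B is held. Next is cup0.

{"fn": "jog_arm", "kwargs": {
  "motion": "10 0.004 -0.08 -0.013 0 0 0; 10 0.01 -0.2 -0.013 0 0 0; 10 0.016 -0.32 -0.013 0 0 0; 10 0.022 -0.44 -0.013 0 0 0; 10 0.029 -0.56 -0.013 0 0 0"
}}

```text
time: 12.65
tool_pos: [0.4798, 0.0297, 0.0961]
tool_rot: [-0.0, 0.993, 0.116, -0.002]
contact_force: [1.3, 1.0, -1.1]
gripper_width: 0.273
grasp_force: 59.1
```

{"fn": "jog_arm", "kwargs": {
  "motion": "10 0 -0.013 0 0 0 0; 10 0 -0.013 0.0 0 0 0; 10 0 -0.013 0.05 0 0 0; 10 0 -0.013 0.08 0 0 0; 10 0 -0.013 0.08 0 0 0"
}}

```text
time: 13.28
tool_pos: [0.4791, 0.0333, 0.0564]
tool_rot: [-0.0, 0.993, 0.116, -0.002]
contact_force: [-0.3, 0.1, 0.1]
gripper_width: 0.275
grasp_force: 59.2
```

Run:
```python
from h import *
s=state();print(s['tool_pos'],s['gripper_width'],s['grasp_force'])
f=grab_frame('side')
for n in ['cup0','coupling0']:
  for d in place_of('side',n): print(n,round(d['p'],2),np.round(d['at'],4))
go((.482,.0333,.019))
```

```text
[0.47905627 0.03329417 0.05643907] 0.27450990433015054 59.19684851076113
cup0 0.93 [ 0.6044 -0.0075  0.0387]
cup0 0.88 [0.6419 0.1132 0.0373]
cup0 0.86 [0.4816 0.0318 0.0336]
coupling0 0.91 [ 5.977e-01 -2.350e-01  2.000e-04]
coupling0 0.84 [ 0.6633 -0.3028 -0.0029]
coupling0 0.76 [ 0.5993 -0.0115  0.0357]
coupling0 0.65 [ 0.5451 -0.3431  0.0016]
coupling0 0.63 [ 0.6026 -0.313  -0.0007]
coupling0 0.61 [ 0.6505 -0.3734  0.0014]
coupling0 0.42 [0.4761 0.0355 0.071 ]
coupling0 0.21 [ 0.5629  0.0722 -0.0014]
[0.482  0.0333 0.019 ] shift from start: [0.0014 0.0012 0.0802]
```

{"fn": "jog_arm", "kwargs": {
  "motion": "10 0.006 0.003 0 0 0 0; 10 0.006 0.003 0.03 0 0 0; 10 0.006 0.003 0.06 0 0 0; 10 0.006 0.003 0.078 0 0 0; 10 0.006 0.003 0.078 0 0 0"
}}

```text
time: 14.05
tool_pos: [0.4843, 0.0325, 0.0208]
tool_rot: [0.001, 0.993, 0.117, -0.0]
contact_force: [-4.6, -2.5, 10.4]
gripper_width: 0.273
grasp_force: 61.0
```

{"fn": "jog_arm", "kwargs": {
  "motion": "10 0 0 0 0 0 0; 60 0 0 0 0 0 0; 60 0 0 0 0 0 0; 60 0 0 -0.07 0 0 0; 60 0 0 -0.16 0 0 0"
}}

```text
time: 14.68
tool_pos: [0.4818, 0.0338, 0.0978]
tool_rot: [-0.001, 0.993, 0.117, -0.002]
contact_force: [0.1, -0.9, -0.1]
gripper_width: 0.6
grasp_force: 0.0
```

{"fn": "jog_arm", "kwargs": {
  "motion": "60 0.013 0.12 0 0 0 0; 60 0.026 0.24 0 0 0 0; 60 0.04 0.36 0 0 0 0; 60 0.053 0.48 0 0 0 0; 60 0.066 0.6 0 0 0 0"
}}

```text
time: 15.3
tool_pos: [0.5854, -0.2522, 0.0982]
tool_rot: [-0.001, 0.993, 0.117, -0.0]
contact_force: [0.9, -0.2, 0.4]
gripper_width: 0.597
grasp_force: 0.0
```

{"fn": "jog_arm", "kwargs": {
  "motion": "60 0.014 0.1 0 0 0 0; 60 0.014 0.126 0 0 0 0; 60 0.014 0.126 0 0 0 0; 60 0.014 0.126 0 0 0 0; 60 0.014 0.126 0 0 0 0"
}}

```text
time: 15.92
tool_pos: [0.6066, -0.3089, 0.0994]
tool_rot: [-0.0, 0.993, 0.117, -0.0]
contact_force: [-0.1, -0.0, 0.5]
gripper_width: 0.6
grasp_force: 0.0
```

Run:
```python
from h import *
import cv2
s=state();print(s['tool_pos'],s['gripper_width'],s['grasp_force'])
for c in ['top','side','wrist']:
 f=grab_frame(c)
 if c=='top': cv2.imwrite('pics/t6.png',cv2.resize(f['color'][180:340,200:380,::-1],None,fx=3.3,fy=3.3,interpolation=2))
 for n in ['cup0','coupling0']:
  for d in place_of(c,n): print(c,n,round(d['p'],2),np.round(d['at'],4))
go((.605,-.3115,.1),(.605,-.3115,-.019))
```

```text
[ 0.60656982 -0.30885293  0.09944757] 0.5997240861360372 0.0
top cup0 0.93 [0.6442 0.113  0.0356]
top cup0 0.79 [ 0.6008 -0.008   0.0391]
top coupling0 0.7 [ 0.5413 -0.3367 -0.0019]
top coupling0 0.68 [ 0.6658 -0.2937  0.0012]
top coupling0 0.61 [ 0.6056 -0.3133  0.0029]
top coupling0 0.59 [ 6.499e-01 -3.690e-01  4.000e-04]
top coupling0 0.53 [0.4831 0.0368 0.0398]
top coupling0 0.47 [ 0.5955 -0.2344  0.0025]
top coupling0 0.45 [ 0.5998 -0.0055  0.0371]
side cup0 0.82 [0.4826 0.0329 0.0383]
side cup0 0.63 [ 0.6008 -0.0081  0.0376]
side cup0 0.6 [0.6428 0.1137 0.0371]
side coupling0 0.89 [ 5.459e-01 -3.435e-01  3.000e-04]
side coupling0 0.82 [ 0.6627 -0.3019 -0.0061]
side coupling0 0.82 [ 0.6495 -0.3741  0.0027]
side coupling0 0.74 [0.4787 0.0329 0.0392]
side coupling0 0.65 [ 0.6033 -0.3088  0.0015]
side coupling0 0.61 [ 0.5982 -0.2351 -0.0014]
side coupling0 0.47 [ 0.6034 -0.0098  0.0325]
wrist coupling0 0.78 [ 0.5979 -0.2365 -0.0027]
wrist coupling0 0.77 [ 0.6071 -0.3078 -0.0028]
wrist coupling0 0.71 [ 0.6531 -0.3706 -0.0026]
wrist coupling0 0.66 [ 0.6673 -0.2998 -0.0016]
wrist coupling0 0.61 [ 0.5366 -0.3442 -0.0018]
[ 0.605  -0.3115  0.1   ] shift from start: [-0.0039  0.0015 -0.001 ]
[ 0.605  -0.3115 -0.019 ] shift from start: [-0.0039  0.0015  0.237 ]
```

View pics/t6.png

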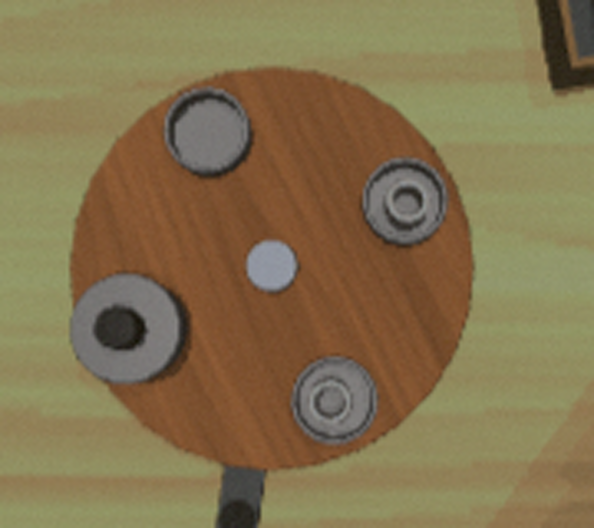

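The top view shows couplings standing centred in two cups at (405,200) and (333,400). The third cup at (208,130) is empty, and the jar at (125,327) is off the pointer. Now coupling C.

{"fn": "jog_arm", "kwargs": {
  "motion": "60 -0.003 0.001 0.06 0 0 0; 60 -0.003 0.001 0.14 0 0 0; 60 -0.003 0.001 0.2 0 0 0; 60 -0.003 0.001 0.235 0 0 0; 60 -0.003 0.001 0.235 0 0 0"
}}

```text
time: 17.0
tool_pos: [0.6045, -0.3106, -0.0196]
tool_rot: [-0.001, 0.993, 0.117, -0.001]
contact_force: [-0.0, -0.5, 0.4]
gripper_width: 0.599
grasp_force: 0.0
```

{"fn": "jog_arm", "kwargs": {
  "motion": "10 0 0 0 0 0 0; 10 0 0 0 0 0 0; 10 0 0 0 0 0 0; 10 0 0 -0.1 0 0 0; 10 0 0 -0.22 0 0 0"
}}

```text
time: 17.62
tool_pos: [0.6039, -0.3103, 0.0911]
tool_rot: [-0.001, 0.993, 0.117, -0.002]
contact_force: [1.3, 0.1, -0.1]
gripper_width: 0.277
grasp_force: 59.0
```

Run:
```python
from h import *
s=state();print(s['tool_pos'],s['gripper_width'],s['grasp_force'])
go((.643,.112,.105))
```

```text
[ 0.60392392 -0.31031173  0.09105247] 0.2771251464458614 58.95640833882247
[0.643 0.112 0.105] shift from start: [ 0.2716 -0.8036 -0.0262]
```

{"fn": "jog_arm", "kwargs": {
  "motion": "10 0.025 -0.075 -0.025 0 0 0; 10 0.06 -0.18 -0.025 0 0 0; 10 0.1 -0.295 -0.025 0 0 0; 10 0.139 -0.41 -0.025 0 0 0; 10 0.178 -0.525 -0.025 0 0 0"
}}

```text
time: 18.25
tool_pos: [0.631, -0.0333, 0.1046]
tool_rot: [0.0, 0.993, 0.117, 0.0]
contact_force: [1.5, -1.0, 0.2]
gripper_width: 0.28
grasp_force: 59.0
```

{"fn": "jog_arm", "kwargs": {
  "motion": "10 0.04 -0.12 0 0 0 0; 10 0.075 -0.22 0 0 0 0; 10 0.094 -0.278 0 0 0 0; 10 0.094 -0.278 0.05 0 0 0; 10 0.094 -0.278 0.08 0 0 0"
}}

```text
time: 18.88
tool_pos: [0.6438, 0.1113, 0.063]
tool_rot: [-0.0, 0.993, 0.117, -0.001]
contact_force: [-0.2, -0.2, -1.5]
gripper_width: 0.273
grasp_force: 59.0
```

Run:
```python
from h import *
for c in ['top','side']:
 f=grab_frame(c)
 for n in ['cup0','coupling0']:
  for d in place_of(c,n):
   if d['at'][1]>-.1: print(c,n,round(d['p'],2),np.round(d['at'],4))
s=state();print(s['tool_pos'],s['gripper_width'],s['grasp_force'])
go((.643,.112,.0195))
```

```text
top cup0 0.87 [0.4826 0.031  0.0351]
top cup0 0.84 [ 0.6022 -0.0113  0.0401]
top cup0 0.62 [0.6409 0.1143 0.0341]
top coupling0 0.53 [ 0.6031 -0.0073  0.0383]
top coupling0 0.43 [0.484  0.0381 0.039 ]
side cup0 0.81 [ 0.6031 -0.0074  0.0396]
side cup0 0.81 [0.6444 0.1123 0.0374]
side cup0 0.78 [0.4843 0.031  0.0367]
side coupling0 0.8 [ 0.6001 -0.0086  0.0342]
side coupling0 0.66 [0.4828 0.0339 0.0376]
side coupling0 0.64 [0.6378 0.1123 0.0771]
side coupling0 0.5 [0.5234 0.1491 0.092 ]
[0.6454381  0.11040341 0.06555007] 0.27597360630900597 59.00470791129777
[0.643  0.112  0.0195] shift from start: [-0.0042 -0.0043  0.0921]
```

{"fn": "jog_arm", "kwargs": {
  "motion": "10 -0.001 -0.002 0.02 0 0 0; 10 -0.001 -0.002 0.04 0 0 0; 10 -0.001 -0.002 0.065 0 0 0; 10 -0.001 -0.002 0.088 0 0 0; 10 -0.001 -0.002 0.088 0 0 0"
}}

```text
time: 19.8
tool_pos: [0.6447, 0.1115, 0.0208]
tool_rot: [0.0, 0.993, 0.117, 0.001]
contact_force: [-0.5, -1.2, 3.4]
gripper_width: 0.278
grasp_force: 59.5
```

{"fn": "jog_arm", "kwargs": {
  "motion": "10 0 0 0 0 0 0; 60 0 0 0 0 0 0; 60 0 0 0 0 0 0; 60 0 0 -0.07 0 0 0; 60 0 0 -0.18 0 0 0"
}}

```text
time: 20.42
tool_pos: [0.6411, 0.1118, 0.1075]
tool_rot: [-0.0, 0.993, 0.117, -0.004]
contact_force: [1.0, -0.0, -0.7]
gripper_width: 0.6
grasp_force: 0.0
```

Run:
```python
from h import *
print(state()['tool_pos'])
go((.5235,.154,.125))
```

```text
[0.64112173 0.11175335 0.10749622]
[0.5235 0.154  0.125 ] shift from start: [-0.2095 -0.1367 -0.0332]
```

{"fn": "jog_arm", "kwargs": {
  "motion": "60 -0.06 -0.04 -0.033 0 0 0; 60 -0.14 -0.09 -0.033 0 0 0; 60 -0.21 -0.137 -0.033 0 0 0; 60 -0.21 -0.137 -0.033 0 0 0; 60 -0.21 -0.137 -0.033 0 0 0"
}}

```text
time: 21.05
tool_pos: [0.5262, 0.154, 0.1268]
tool_rot: [0.0, 0.993, 0.117, 0.0]
contact_force: [0.5, 0.2, -0.1]
gripper_width: 0.599
grasp_force: 0.0
```

Run:
```python
from h import *
import cv2
s=state();print(s['tool_pos'])
for c in ['top','side','wrist']:
 f=grab_frame(c)
 for n in ['cup0','coupling0','knob','foot','front']:
  for d in place_of(c,n):
   if d['at'][1]>-.1: print(c,n,round(d['p'],2),np.round(d['at'],4))
 if c=='wrist':cv2.imwrite('pics/w7.png',f['color'][:,:,::-1])
 if c=='side':sd=cv2.resize(f['color'][190:310,220:380,::-1],(640,480))
cv2.imwrite('pics/m7.png',np.hstack([cv2.resize(cv2.imread('pics/w7.png'),(400,300)),cv2.resize(sd,(400,300))]))
go((.5235,.154,.125),(.5235,.154,.055))
```

```text
[0.52623248 0.15401243 0.12684393]
top cup0 0.92 [ 0.603  -0.0088  0.0395]
top cup0 0.77 [0.4867 0.0319 0.0359]
top cup0 0.75 [0.6423 0.1149 0.0362]
top coupling0 0.65 [0.486  0.0335 0.0398]
top coupling0 0.41 [0.6408 0.1153 0.0404]
top coupling0 0.4 [ 0.6074 -0.0027  0.0378]
top foot 0.64 [ 0.5576  0.0728 -0.005 ]
top front 0.85 [0.4748 0.0851 0.1206]
side cup0 0.72 [ 0.6096 -0.0084  0.0349]
side cup0 0.72 [0.6411 0.117  0.0377]
side cup0 0.66 [0.485  0.0266 0.0365]
side coupling0 0.79 [0.4832 0.0316 0.0369]
side coupling0 0.68 [0.6383 0.1175 0.0348]
side coupling0 0.66 [ 0.6072 -0.0089  0.0365]
side knob 0.68 [0.5214 0.1486 0.0933]
side foot 0.56 [ 0.5654  0.0709 -0.0006]
side front 0.94 [0.4711 0.0833 0.1175]
wrist cup0 0.83 [ 0.6085 -0.0038  0.0377]
wrist cup0 0.58 [0.4818 0.0298 0.0346]
wrist coupling0 0.89 [ 0.6027 -0.0046  0.0376]
wrist coupling0 0.59 [0.4845 0.0328 0.0392]
wrist coupling0 0.42 [ 0.6074 -0.0031  0.0367]
wrist knob 0.62 [0.5206 0.1478 0.0931]
wrist foot 0.67 [ 0.5636  0.0732 -0.0026]
[0.5235 0.154  0.125 ] shift from start: [-0.0048 -0.001   0.004 ]
[0.5235 0.154  0.055 ] shift from start: [-0.0048 -0.001   0.144 ]
```

View pics/m7.png

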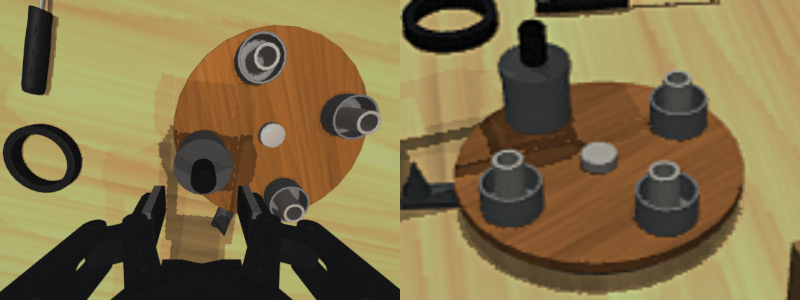

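All three couplings stand in their cups: in the right half they appear at (508,180), (663,190) and (677,95). The knob at (532,42) has shifted slightly, to about (0.5205, 0.149).

Run:
```python
from h import *
print(state()['tool_pos'])
go((.5205,.149,.125),(.5205,.149,.057))
c=np.array([.562,.0722]);fr=np.array([.474,.0855]);a1=np.arctan2(*(fr-c)[::-1]);print('front',fr,np.linalg.norm(fr-c),np.degrees(a1))
a0=np.radians(118)
pts=[(*(c+.09*np.array([np.cos(a),np.sin(a)])),.057) for a in np.linspace(a0,a1,11)]
print(np.round(pts[-1],4))
go(*pts,start=pts[0])
```

```text
[0.5259411  0.15405669 0.12698248]
[0.5205 0.149  0.125 ] shift from start: [-0.0129  0.0073  0.004 ]
[0.5205 0.149  0.057 ] shift from start: [-0.0129  0.0073  0.14  ]
front [0.474  0.0855] 0.08899938202032649 171.4055689020448
[0.473  0.0856 0.057 ]
[0.51974756 0.15166528 0.057     ] shift from start: [0. 0. 0.]
[0.51253471 0.14738767 0.057     ] shift from start: [-0.016  0.005 -0.   ]
[0.50575132 0.14245728 0.057     ] shift from start: [-0.0315  0.0114 -0.    ]
[0.49945626 0.13691693 0.057     ] shift from start: [-0.0463  0.0193 -0.    ]
[0.49370421 0.13081472 0.057     ] shift from start: [-0.0603  0.0285 -0.    ]
[0.48854509 0.12420362 0.057     ] shift from start: [-0.0734  0.039  -0.    ]
[0.4840237  0.11714103 0.057     ] shift from start: [-0.0855  0.0506 -0.    ]
[0.48017928 0.10968827 0.057     ] shift from start: [-0.0964  0.0633 -0.    ]
[0.47704523 0.10191004 0.057     ] shift from start: [-0.1061  0.077  -0.    ]
[0.47464874 0.09387387 0.057     ] shift from start: [-0.1145  0.0915 -0.    ]
[0.47301062 0.08564953 0.057     ] shift from start: [-0.1215  0.1068 -0.    ]
```

{"fn": "jog_arm", "kwargs": {
  "motion": "60 -0.013 0.006 0 0 0 0; 60 -0.013 0.006 0.04 0 0 0; 60 -0.013 0.006 0.08 0 0 0; 60 -0.013 0.006 0.12 0 0 0; 60 -0.013 0.006 0.14 0 0 0"
}}

```text
time: 22.58
tool_pos: [0.5188, 0.1494, 0.0541]
tool_rot: [0.0, 0.993, 0.117, -0.002]
contact_force: [-0.2, 0.1, -0.3]
gripper_width: 0.599
grasp_force: 0.0
```

{"fn": "jog_arm", "kwargs": {
  "motion": "60 0 0 0 0 0 0; 10 0 0 0 0 0 0; 10 0 0 0 0 0 0; 10 0 0 0 0 0 0; 10 0 0 0 0 0 0"
}}

```text
time: 23.2
tool_pos: [0.5208, 0.1508, 0.0583]
tool_rot: [-0.001, 0.993, 0.117, 0.001]
contact_force: [-1.4, 4.2, 3.3]
gripper_width: 0.264
grasp_force: 59.0
```

Run:
```python
from h import *
for c in ['top','side']:
 f=grab_frame(c)
 for n in ['cup0','coupling0','knob','front','foot']:
  for d in place_of(c,n):
   if d['at'][1]>-.1: print(c,n,round(d['p'],2),np.round(d['at'],4))
s=state();print(s['tool_pos'],s['gripper_width'],s['grasp_force'],s['contact_force'])
```

```text
top cup0 0.87 [0.4884 0.0267 0.0375]
top cup0 0.67 [0.6422 0.1183 0.0329]
top cup0 0.59 [ 0.6078 -0.0043  0.0404]
top coupling0 0.67 [ 0.6069 -0.0024  0.0335]
top coupling0 0.6 [0.6426 0.1132 0.0394]
top coupling0 0.59 [0.4879 0.0302 0.0359]
top front 0.95 [0.4749 0.083  0.1204]
top foot 0.85 [ 0.5571  0.0709 -0.0057]
top foot 0.52 [ 0.6059 -0.0064  0.0422]
side cup0 0.82 [ 0.6061 -0.0057  0.0373]
side cup0 0.78 [0.642  0.1174 0.0375]
side cup0 0.6 [0.4846 0.0285 0.0386]
side coupling0 0.6 [0.4824 0.0312 0.0374]
side coupling0 0.56 [ 0.6062 -0.0067  0.0366]
side coupling0 0.49 [0.6363 0.1181 0.0349]
side knob 0.53 [0.52   0.1504 0.0969]
side front 0.72 [0.4707 0.0835 0.1185]
side foot 0.77 [0.5636 0.071  0.001 ]
[0.52080272 0.1508304  0.05827791] 0.26257407192081644 58.957496881484985 [-2.17396334  4.49353923  3.89655172]
```

The knob is held at 59 N. Now I'll carry it around the arc.

{"fn": "jog_arm", "kwargs": {
  "motion": "10 -0.008 0.0023 0 0 0 0; 10 -0.0238 0.008 0 0 0 0; 10 -0.039 0.0151 0 0 0 0; 10 -0.0534 0.0237 0 0 0 0; 10 -0.067 0.0335 0 0 0 0"
}}

```text
time: 24.42
tool_pos: [0.4923, 0.1252, 0.0583]
tool_rot: [0.0, 0.993, 0.117, 0.001]
contact_force: [-1.1, 0.3, 3.6]
gripper_width: 0.265
grasp_force: 59.3
```

{"fn": "jog_arm", "kwargs": {
  "motion": "10 -0.0125 0.0113 0 0 0 0; 10 -0.0242 0.0234 0 0 0 0; 10 -0.0345 0.0367 0 0 0 0; 10 -0.0434 0.0507 0 0 0 0; 10 -0.0495 0.062 0 0 0 0"
}}

```text
time: 25.05
tool_pos: [0.4767, 0.0887, 0.0583]
tool_rot: [0.001, 0.993, 0.116, 0.003]
contact_force: [6.0, -1.8, 4.3]
gripper_width: 0.271
grasp_force: 59.3
```

{"fn": "jog_arm", "kwargs": {
  "motion": "10 -0.003 0.006 0 0 0 0; 10 -0.0048 0.0105 0 0 0 0; 10 -0.0048 0.0105 0 0 0 0; 10 -0.0048 0.0105 0 0 0 0; 10 -0.0048 0.0105 0 0 0 0"
}}

```text
time: 25.68
tool_pos: [0.4759, 0.0832, 0.0583]
tool_rot: [0.001, 0.993, 0.117, 0.003]
contact_force: [6.5, -1.2, 4.3]
gripper_width: 0.264
grasp_force: 59.4
```

Run:
```python
from h import *
import cv2
A=[]
for c in ['top','side','top','side','wrist']:
 f=grab_frame(c)
 for n in ['cup0','coupling0','knob','front','foot']:
  for d in place_of(c,n):
   if d['at'][1]>-.1: print(c,n,round(d['p'],2),np.round(d['at'],4))
 if c=='top':cv2.imwrite('pics/t8.png',cv2.resize(f['color'][180:340,200:380,::-1],None,fx=3.3,fy=3.3,interpolation=2))
s=state();print(s['tool_pos'],s['gripper_width'],s['grasp_force'],s['contact_force'])
```

```text
top cup0 0.93 [ 0.5568 -0.0188  0.0352]
top cup0 0.68 [0.5719 0.1626 0.036 ]
top cup0 0.56 [0.6542 0.0617 0.0421]
top coupling0 0.62 [0.5743 0.1558 0.0367]
top coupling0 0.6 [0.6526 0.0588 0.0381]
top coupling0 0.39 [ 0.5535 -0.0156  0.037 ]
top foot 0.98 [ 0.5612  0.0694 -0.0048]
side cup0 0.77 [ 0.5495 -0.0178  0.0375]
side cup0 0.56 [0.6506 0.0613 0.0372]
side coupling0 0.7 [ 0.5488 -0.0139  0.0364]
side coupling0 0.57 [0.6568 0.0599 0.0358]
side coupling0 0.46 [0.5714 0.1621 0.0364]
side knob 0.45 [0.4763 0.0813 0.093 ]
side front 0.56 [0.4713 0.0852 0.1186]
side foot 0.64 [0.5635 0.0735 0.    ]
side foot 0.62 [0.6391 0.3765 0.0015]
top cup0 0.74 [0.5726 0.1654 0.0339]
top cup0 0.62 [0.6516 0.0644 0.0392]
top cup0 0.56 [ 0.5539 -0.0165  0.0343]
top coupling0 0.67 [0.6523 0.0578 0.0349]
top coupling0 0.65 [ 0.5554 -0.0144  0.0394]
top coupling0 0.41 [0.5733 0.1562 0.0376]
top foot 0.88 [ 0.5607  0.0726 -0.0026]
side cup0 0.94 [0.6537 0.0567 0.0376]
side cup0 0.92 [ 0.5538 -0.0176  0.0362]
side cup0 0.63 [0.574  0.1628 0.0362]
side coupling0 0.75 [0.5688 0.162  0.0364]
side coupling0 0.72 [0.6558 0.0596 0.0363]
side coupling0 0.56 [ 0.5471 -0.0179  0.0355]
side knob 0.55 [0.4759 0.0816 0.091 ]
side front 0.59 [0.4732 0.0838 0.1197]
side foot 0.56 [0.5657 0.0705 0.0008]
wrist cup0 0.76 [0.5769 0.1636 0.0348]
wrist coupling0 0.61 [ 0.551  -0.0182  0.0351]
wrist coupling0 0.58 [0.5742 0.1609 0.04  ]
wrist knob 0.8 [0.4764 0.0809 0.0891]
wrist knob 0.67 [0.578  0.1601 0.0358]
wrist front 0.7 [0.4709 0.0828 0.1218]
wrist foot 0.93 [ 0.5621  0.0722 -0.0015]
[0.47587192 0.08319365 0.05825654] 0.2676118806248572 59.37719464302063 [ 5.94765688 -0.79308365  4.54645155]
```

View pics/t8.png

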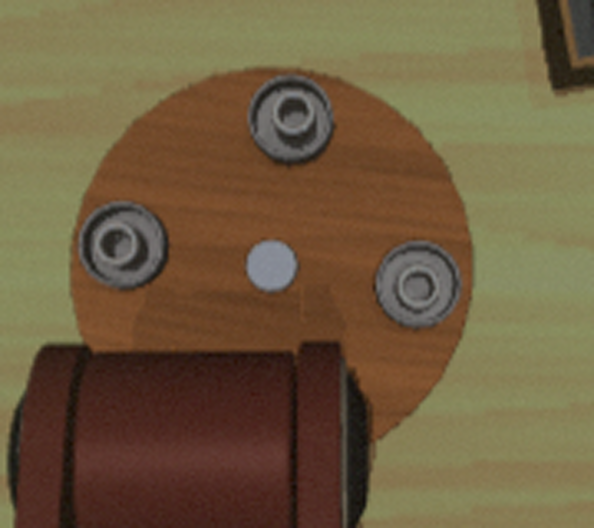

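The top view shows all three couplings standing in their cups, and the carousel is still. The jar is at about 173.5° against the pointer's 172.5–173°, so it is within about 2 mm, and the knob is held at 59 N. Handing in.

```bash
python3 -c "
from plant import *
print(job_done());s=state();print(s['time'],s['grasp_force'])"
```

```text
the job is handed in; nothing more can be done
None
the job is handed in; nothing more can be done
```

I handed the job in at about 26 s with a coupling upright in each of the three cups, the jar within about 2 mm of the pointer by camera, and the knob still held at 59 N; the judge's verdict was not shown.

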